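# Find the rocking stand foot and set it aside

## Task

One of the three round electrode-stand feet on the flat stone slab is bent and rocks. Press gently down on their rims, one side after another all round, to feel which foot gives, then lift that foot by its socket and set it down upright in the white tray without dropping it; leave the two sound feet standing on the slab and the beaker, bottle and jar alone.

Things in the scene. Friction and masses are not known exactly. Their poses are not given: they have to be found in the camera images.
- slab: Dark stone slab fixed on the bench, 170 mm (its x) by 420 mm (its y), 30 mm thick; origin at the centre of its underside, z up. Three grey circles 130 mm apart along y mark the places of three round stand feet that look identical; one foot stands upright at each place, centred to within 4 mm. Pressing a foot (5 to 9 N in weight) with more than 25 N is too hard.
- place_left (a point): Centre of the left-hand (slab's +y) place, on the slab's upper face, z up, x and y along the slab's. A foot stands here: cast grey disc 110 mm across, 10 mm thick, on eight short rubber pads set at 46 mm radius under it, so that its rim's upper face is 15 mm above the slab; from its centre rises a round steel socket to grip, 26 mm in diameter, 35 mm tall (top 50 mm above the slab).
- place_middle (a point): Centre of the middle place, on the slab's upper face, axes as above; a foot stands here. Two of the feet are sound and stand firm. The third, at any of the places, is bent along a diameter: it stands level at rest, but on one side, in any direction from its centre, the pads are up to 3 mm off the slab, out of sight.
- place_right (a point): Centre of the right-hand (slab's -y) place, on the slab's upper face, axes as above; a foot stands here. Pressed on its loose side 42 mm from the centre with 1 to 3 N, the bent foot's rim sinks under the finger by 2 to 3 mm (1.5 to 2 mm at 45 degrees off that direction, 0.6 to 1.4 mm at 60, nothing at 90 or more), then stops hard; released, it comes back level. A sound foot's rim does not sink.
- tray: White open plastic tray fixed on the bench to the left of the slab, 180 mm by 180 mm outside, 25 mm high, walls and floor 4 mm thick; origin at the centre of its underside, z up. The inner floor is 4 mm above the origin.
- beaker: Bystander: empty glass beaker, 68 mm across, 90 mm tall, origin at the centre of its underside. Leave alone.
- bottle: Bystander: white plastic bottle, 60 mm across, 130 mm tall, origin at the centre of its underside. Leave alone.
- jar: Bystander: brown glass jar, 54 mm across, 70 mm tall, origin at the centre of its underside. Leave alone.

How it is judged:
On the way, in this order (a step that is already met when the one before it is completed fails the run):
1. the rocking foot has been made to tip on the slab by pressing down on its rim with the fingers (angle between foot_b's own z axis and vertical above 0.03 rad and contact force between the fingers and foot_b_c0 above 0.8 N and contact force between foot_b and slab above 2 N), for 0.1 s.
2. the rocking foot is lifted clear of the slab in the fingers (contact force between foot_b and slab below 0.01 N and contact force between the fingers and foot_b above 1 N and height (world z) of foot_b above 0.034 m), for 0.1 s.
At the end, for the whole second after the job is handed in: The rocking foot stands upright (within 0.1 rad), at rest and released, on the tray's floor, its centre within 45 mm of the tray's; the two sound feet still stand on the slab within 15 mm of where they were (horizontal distance between foot_b and tray below 0.045 m and height (world z) of foot_b below 0.012 m and angle between foot_b's own z axis and vertical below 0.1 rad and linear speed of foot_b below 0.02 m/s and contact force between the fingers and foot_b below 0.01 N and contact force between each of foot_a, foot_c and slab above 1 N and distance of each of foot_a, foot_c from where it was at the start of the episode below 0.015 m); the robot touches nothing.
It fails at once if one of the stand feet is pressed too hard (it bears on the slab with more than 35 N, its weight of 5 to 9 N included) (contact force between any of foot_a, foot_b, foot_c and slab above 35 N).
It fails at once if a stand foot that does not rock is shifted by more than 15 mm or taken off the slab (distance of any of foot_a, foot_c from where it was at the start of the episode above 0.015 m).
It fails at once if the beaker, the bottle or the jar is shifted by more than 20 mm or tipped (distance of any of beaker, bottle, jar from where it was at the start of the episode above 0.02 m or angle between any of beaker, bottle, jar's own z axis and vertical above 0.3 rad).
It fails at once if the rocking foot is dropped or thrown (moves faster than 0.45 m/s while not held) (linear speed of foot_b above 0.45 m/s and contact force between the fingers and foot_b below 0.1 N).
It also fails if it takes over 72 s, if anything falls off the work surface, if the arm or the gripper's body presses on something with over 40 N, if the wrist force passes 120 N, or if a joint passes its speed limit or range.

## Robot

A 7-joint arm with a two-finger parallel gripper is mounted at the origin on the work surface. World frame = base frame: x ahead of the robot, y to its left, z up, the work surface at z = 0. Lengths are in m, angles in rad, forces in N, time in s.
With the tool pointing down it reaches from about 0.4 to 0.85 m from the base axis. Payload 4.5 kg.
Tool frame: the origin (TCP) lies between the finger pads; the fingertips stand 22 mm ahead of it and the grasp point (between the pads) lies 3 mm ahead of it; z points along the fingers, y is the direction in which the jaws open and shut (so a half turn about z gives the same grasp; the last joint's range is limited). The gripper opens to 85 mm and grips with 20 to 120 N. Pads are 22 mm wide; open, the fingers measure 114 mm over their backs; the gripper's body (76 mm by 85 mm) begins 54 mm behind the grasp point. The pads swing forward as they close: fully open they stand 13 mm farther back than shut.
Start: joints at [-1.09, 0.689, -0.195, 1.565, 0.157, 0.902, -0.215], TCP at [0.27, 0.564, 0.253] pointing down, gripper open.
Joint ranges: [-3.01, 3.01], [-0.46, 2.08], [-1.47, 1.51], [0.13, 2.56], [-1, 4.14], [0.04, 2.09], [-2.66, 2.66]. Speed limits (rad/s): [2.57, 2.57, 3.14, 3.14, 3.14, 3.14, 3.14].

## Interface

Orientations are given as a unit quaternion [x, y, z, w].
In Python, from plant import bot gives the robot as it stands.
- The arm moves only by the tool apply_moves, never from a script. Its argument "plan" is a list of rows, each a list of 7 numbers: the shift along the tool's x, y, z in units of 0.4 m (1.0 is 0.4 m), then the turn, a rotation vector about the tool's x, y, z in units of 180 degrees (1.0 is 180 degrees), then the opening, from 0 (shut) to 1 (fully open). A call has 1 to 12 rows; each row is the pose to reach, as a shift and turn from the pose commanded when the call began, along the tool's axes at that moment, turning the shorter way round; what a row does not reach only later rows make up. A row lasts 1/10 s, in which the tool goes at most 50 mm and 8.59 degrees, less where a joint would pass 70% of its speed; a pose out of reach is approached as far as the arm can. A call with a number of a shift or a turn outside -1 to 1 is refused whole. A call with a gripper value outside its range is refused whole. The fingers move at their own pace and stop on an object; the grip force is fixed at half the most. Time passes only in rows, so rows that repeat a pose let the fingers close. It gives the time, the measured TCP pose, the force and the opening at its end, in the units of the state.
- bot.read_state(): the state, without advancing time (a new reading comes with each control period).
- bot.read_camera(name): name is "scene" or "top" or "wrist"; returns a dict with "frame" (480x640x3 uint8, blue, green, red), "K" (3x3 intrinsics, pixels), "rvec" (rotation vector, rad) and "tvec" (3), from world to camera coordinates, as OpenCV has them; the wrist camera has in their place "T_tool_cam" (4x4, takes a point from camera to tool coordinates, whose origin is the TCP and whose axes are the flange's). Camera axes: x right, y down, z forward; pixel columns grow to the right and rows downward; lengths in m; the calibration is good to about 2 mm. A picture is of the moment at which its call begins: read the wrist's pose just before it. There is no depth.
- bot.job_done(): hands the job in, once; it reports no verdict.
The state is a dict: "clock": time; "q": joint angles; "joint_vel": joint speeds; "joint_torque": joint torques, N m; "tool_pos": TCP position; "tool_rot": TCP orientation; "wrist_force": force on the tool from outside, world axes, zero at the start; "wrist_torque": the same for the moment, N m; "grip_width": finger opening in m.
Only numpy, scipy, OpenCV 4.12 (cv2) and the standard library are available. Lean on these libraries where they do the work, as an engineer would, in place of code of your own. Each camera call takes 0.05 s, during which the arm holds its last target.

## Working session

There is one attempt and no reset: what is moved stays moved. The work goes in short steps, Python scripts to look and compute and a tool call to move; the robot and the scene stay as the last step left them, time stands still between calls to the robot, and variables do not carry over. Pictures are saved under pics/ and viewed, and the job is handed in when it is done.

Besides the shell and the picture viewer there is one more tool, called after "Request:" in YAML: its name, and indented under it one key for each argument. apply_moves: Moves the arm, as the interface text tells. Shifts and turns lie within -1 to 1; 1 stands for 0.4 m of shift or 180 degrees of turn. Its arguments: {"type":"object","properties":{"plan":{"type":"array"}},"required":["plan"]}

```bash
ls; mkdir -p pics
python3 - <<'E'
from plant import bot
import cv2
s=bot.read_state()
for k,v in s.items(): print(k,v)
for n in ["scene","top"]:
    c=bot.read_camera(n); cv2.imwrite(f"pics/{n}0.png",c["frame"]); print(n,c["K"],c["rvec"],c["tvec"])
E
```

```text
pics
clock 0.0
q [-1.09024417  0.68995912 -0.19451511  1.56639723  0.15731261  0.90252363
 -0.21507198]
joint_vel [8.24360982e-05 1.05183455e-03 1.34761636e-03 7.16262797e-04
 1.94138969e-03 6.46888181e-04 5.06111741e-04]
joint_torque [ 1.45046747e-04 -5.39623654e+01 -1.26690578e+00 -1.58535236e+01
  9.04269051e-03  9.57997050e-03 -7.74950706e-06]
tool_pos [0.26979596 0.56305864 0.2524854 ]
tool_rot [ 2.21460736e-01  9.75168830e-01 -9.37362886e-04 -1.33365264e-04]
wrist_force [-0.02065871  0.12208194 -0.10199772]
wrist_torque [0.02238872 0.0073234  0.00595016]
grip_width 0.08554113054131529
scene [[539.14817318   0.         315.93783124]
 [  0.         539.14817318 243.44545097]
 [  0.           0.           1.        ]] [ 1.38429065  2.16450236 -0.91322736] [ 0.21283812 -0.39223413  1.44177286]
top [[547.16744324   0.         326.1558596 ]
 [  0.         547.16744324 235.40857211]
 [  0.           0.           1.        ]] [ 2.15958819 -2.1211217   0.16763133] [0.04631132 0.63674831 0.92250541]
```

View pics/scene0.png

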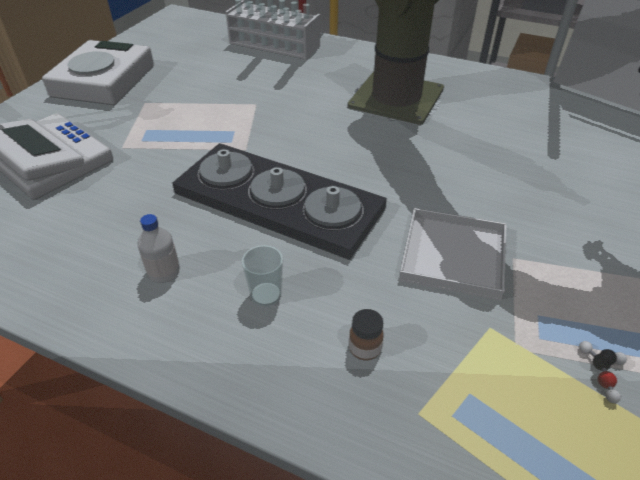

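View pics/top0.png

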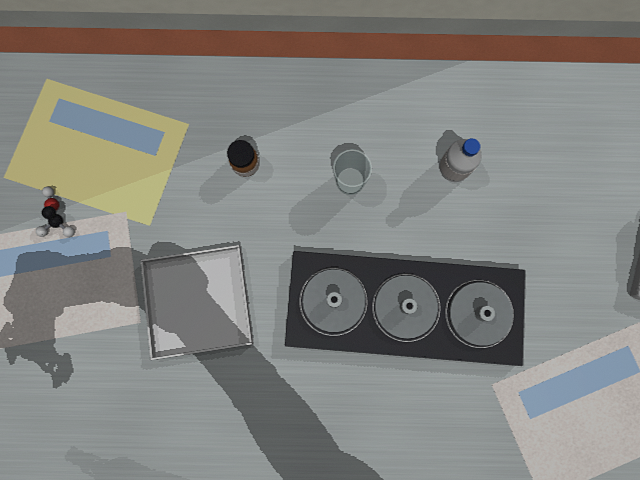

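The top view shows three feet on the dark slab, with sockets near (334,299), (409,306) and (487,313). The tray is centred near (197,300). The bystanders are on the far side: jar (242,157), beaker (351,170) and bottle (462,160). Next I'll measure positions.

```bash
cat > h.py <<'E'
import numpy as np, cv2
from scipy.spatial.transform import Rotation as R
def cast(c,uv,z):
    Rm=cv2.Rodrigues(np.array(c["rvec"]))[0]; t=np.array(c["tvec"]).ravel()
    uv=np.atleast_2d(np.array(uv,float)); d=np.c_[uv,np.ones(len(uv))]@np.linalg.inv(c["K"]).T@Rm
    o=-Rm.T@t; return o+d*((z-o[2])/d[:,2])[:,None]
E
python3 - <<'E'
from plant import bot
from h import *
c=bot.read_camera("top"); f=c["frame"]; g=cv2.cvtColor(f,cv2.COLOR_BGR2GRAY)
# slab
m=((g<60)).astype(np.uint8); m[:235]=0; m[375:]=0; m[:,:275]=0;m[:,540:]=0
cs,_=cv2.findContours(m,cv2.RETR_EXTERNAL,cv2.CHAIN_APPROX_NONE)
k=max(cs,key=cv2.contourArea); box=cv2.boxPoints(cv2.minAreaRect(k)); 
ap=cv2.approxPolyDP(k,8,True)[:,0]; print("slab box",box,ap.tolist())
P=cast(c,ap,0.03); print(np.round(P,4)); print("ctr",cast(c,box,0.03).mean(0))
# discs
h,w=g.shape
m2=np.zeros_like(g); cv2.fillPoly(m2,[k],1)
d=((g>75)&(m2>0)).astype(np.uint8); d=cv2.morphologyEx(d,cv2.MORPH_OPEN,np.ones((7,7)))
cs,_=cv2.findContours(d,cv2.RETR_EXTERNAL,cv2.CHAIN_APPROX_NONE)
for q in cs:
    if cv2.contourArea(q)>1500:
        e=cv2.fitEllipse(q); print("disc",e,np.round(cast(c,e[0],0.045),4))
for u,v in [(334,299),(409,306),(487,313)]:
    big=cv2.resize(f[v-20:v+20,u-20:u+20],None,fx=6,fy=6,interpolation=cv2.INTER_CUBIC)
    cv2.imwrite(f"pics/sock{u}.png",big)
    print("sock",np.round(cast(c,(u,v),0.08),4))
T=[(142,262),(240,243),(252,345),(152,358)]
P=cast(c,T,0.025);print("tray",np.round(P,4),P.mean(0), np.linalg.norm(P-np.roll(P,1,0),axis=1))
cv2.imwrite("pics/socks.png",np.hstack([cv2.imread(f"pics/sock{u}.png") for u in (334,409,487)]))
E
```

```text
slab box [[284.0207  345.7517 ]
 [292.      250.     ]
 [529.84827 269.82068]
 [521.86896 365.5724 ]] [[293, 252], [285, 345], [522, 364], [524, 270]]
[[ 0.6075  0.117   0.03  ]
 [ 0.4426  0.1266  0.03  ]
 [ 0.4174 -0.2889  0.03  ]
 [ 0.5824 -0.2987  0.03  ]]
ctr [ 0.51252586 -0.08764916  0.03      ]
disc ((481.7996826171875, 313.515625), (61.297183990478516, 64.0403823852539), 127.52291870117188) [[ 0.5034 -0.2166  0.045 ]]
disc ((406.2524108886719, 306.451171875), (61.26645278930664, 62.381690979003906), 143.3448028564453) [[ 0.5132 -0.0847  0.045 ]]
disc ((333.73846435546875, 300.20501708984375), (61.46004867553711, 62.5045166015625), 66.99018859863281) [[0.5218 0.0424 0.045 ]]
sock [[0.5225 0.0425 0.08  ]]
sock [[ 0.5131 -0.0842  0.08  ]]
sock [[ 0.5037 -0.2155  0.08  ]]
tray [[0.585  0.3897 0.025 ]
 [0.6229 0.2141 0.025 ]
 [0.4414 0.1852 0.025 ]
 [0.4158 0.3603 0.025 ]] [0.51628272 0.28733881 0.025     ] [0.17173317 0.17963382 0.18378224 0.17686468]
```

View pics/socks.png

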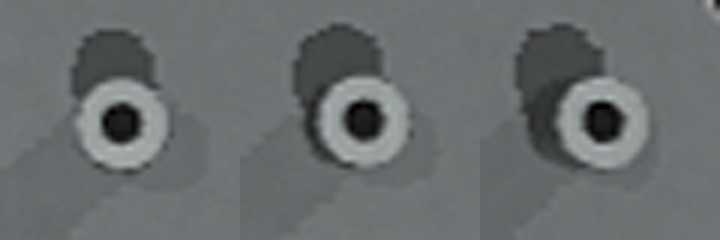

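```bash
cat >> h.py <<'E'
def rel(p0,q0,p1,q1):
    r0=R.from_quat(q0); d=r0.inv().apply(np.array(p1)-np.array(p0))/0.4
    w=(r0.inv()*R.from_quat(q1)).as_rotvec()/np.pi
    return np.round(d,4),np.round(w,4)
E
python3 - <<'E'
from h import *
print(rel([0.27,0.564,0.253],[2.21460736e-01,9.75168830e-01,0,0],[0.48,0.22,0.15],[0,1,0,0]))
E
```

```text
(array([-0.845 , -0.5489,  0.2575]), array([ 0.    ,  0.    , -0.1422]))
```

Request:
apply_moves:
  plan:
    - [-0.845,-0.549,0.1,0,0,-0.1422,0]
    - [-0.845,-0.549,0.1,0,0,-0.1422,0]
    - [-0.845,-0.549,0.1,0,0,-0.1422,0]
    - [-0.845,-0.549,0.2575,0,0,-0.1422,0]
    - [-0.845,-0.549,0.2575,0,0,-0.1422,0]
    - [-0.845,-0.549,0.2575,0,0,-0.1422,0]
    - [-0.845,-0.549,0.2575,0,0,-0.1422,0]
    - [-0.845,-0.549,0.2575,0,0,-0.1422,0]
    - [-0.845,-0.549,0.2575,0,0,-0.1422,0]
    - [-0.845,-0.549,0.2575,0,0,-0.1422,0]
    - [-0.845,-0.549,0.2575,0,0,-0.1422,0]
    - [-0.845,-0.549,0.2575,0,0,-0.1422,0]

```text
clock: 1.35
tool_pos: [0.4793, 0.2219, 0.1508]
tool_rot: [-0.001, 1.0, 0.001, 0.0]
wrist_force: [0.1, 0.1, -0.0]
grip_width: 0.0001
```

Request:
apply_moves:
  plan:
    - [-0.105,-0.339,0.1,0,0,0,0]
    - [-0.105,-0.339,0.1,0,0,0,0]
    - [-0.105,-0.339,0.1,0,0,0,0]
    - [-0.105,-0.339,0.15,0,0,0,0]
    - [-0.105,-0.339,0.18,0,0,0,0]
    - [-0.105,-0.339,0.18,0,0,0,0]
    - [-0.105,-0.339,0.18,0,0,0,0]

```text
clock: 2.05
tool_pos: [0.5217, 0.0869, 0.0787]
tool_rot: [-0.002, 1.0, 0.001, 0.0]
wrist_force: [-0.2, -0.4, -0.1]
grip_width: 0.0
```

Run:
```python
from plant import bot
import cv2
c=bot.read_camera("scene"); cv2.imwrite("pics/s1.png",cv2.resize(c["frame"][100:300,150:450],None,fx=2.5,fy=2.5))
s=bot.read_state();print(s["tool_pos"],s["wrist_force"])
```

```text
[0.52198874 0.08658812 0.07905158] [-0.32053328 -0.02367875  0.19647212]
```

View pics/s1.png

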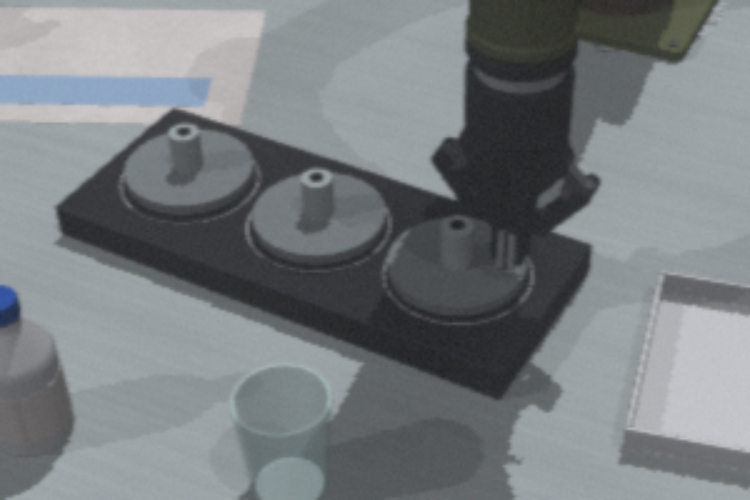

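The zoomed view shows the shut fingers at about (512,250), just above the left foot's rim on its +y side and clear of the socket at (457,240). I'll descend gently.

Request:
apply_moves:
  plan:
    - [0,-0.005,0.01,0,0,0,0]
    - [0,-0.005,0.015,0,0,0,0]
    - [0,-0.005,0.0175,0,0,0,0]
    - [0,-0.005,0.02,0,0,0,0]
    - [0,-0.005,0.02,0,0,0,0]

```text
clock: 2.6
tool_pos: [0.5219, 0.082, 0.0702]
tool_rot: [0.0, 1.0, 0.0, -0.0]
wrist_force: [0.1, -0.5, 0.1]
grip_width: -0.0002
```

Request:
apply_moves:
  plan:
    - [0,0,0.0025,0,0,0,0]
    - [0,0,0.005,0,0,0,0]
    - [0,0,0.005,0,0,0,0]

```text
clock: 2.9
tool_pos: [0.5219, 0.082, 0.0682]
tool_rot: [0.0, 1.0, 0.0, -0.0]
wrist_force: [-0.1, -0.2, 1.1]
grip_width: 0.0001
```

Request:
apply_moves:
  plan:
    - [0,0,0.00125,0,0,0,0]
    - [0,0,0.0025,0,0,0,0]
    - [0,0,0.0025,0,0,0,0]

```text
clock: 3.2
tool_pos: [0.5219, 0.082, 0.0672]
tool_rot: [0.0, 1.0, 0.0, -0.0]
wrist_force: [-0.4, 0.2, -0.7]
grip_width: 0.0003
```

Request:
apply_moves:
  plan:
    - [0,0,0.00125,0,0,0,0]
    - [0,0,0.0025,0,0,0,0]
    - [0,0,0.0025,0,0,0,0]

```text
clock: 3.5
tool_pos: [0.522, 0.082, 0.0671]
tool_rot: [-0.0, 1.0, -0.0, 0.0]
wrist_force: [-0.7, -0.5, 8.6]
grip_width: -0.0002
```

Request:
apply_moves:
  plan:
    - [0,0,-0.02,0,0,0,0]
    - [0.105,0.005,-0.02,0,0,0,0]
    - [0.105,-0.099,-0.02,0,0,0,0]
    - [0.105,-0.099,-0.015,0,0,0,0]
    - [0.105,-0.099,-0.0075,0,0,0,0]
    - [0.105,-0.099,-0.0025,0,0,0,0]
    - [0.105,-0.099,0,0,0,0,0]
    - [0.105,-0.099,0,0,0,0,0]

```text
clock: 4.3
tool_pos: [0.4807, 0.0433, 0.067]
tool_rot: [-0.0, 1.0, 0.0, 0.001]
wrist_force: [-0.6, -0.3, 10.1]
grip_width: -0.0001
```

Request:
apply_moves:
  plan:
    - [0,0,-0.02,0,0,0,0]
    - [0,-0.105,-0.02,0,0,0,0]
    - [-0.105,-0.105,-0.02,0,0,0,0]
    - [-0.105,-0.105,-0.015,0,0,0,0]
    - [-0.105,-0.105,-0.0075,0,0,0,0]
    - [-0.105,-0.105,-0.0025,0,0,0,0]
    - [-0.105,-0.105,0,0,0,0,0]
    - [-0.105,-0.105,0,0,0,0,0]

```text
clock: 5.1
tool_pos: [0.521, 0.001, 0.0671]
tool_rot: [-0.001, 1.0, -0.0, -0.0]
wrist_force: [-1.6, -0.6, 10.0]
grip_width: -0.0001
```

Request:
apply_moves:
  plan:
    - [0,0,-0.02,0,0,0,0]
    - [-0.105,0,-0.02,0,0,0,0]
    - [-0.105,0.105,-0.02,0,0,0,0]
    - [-0.105,0.105,-0.015,0,0,0,0]
    - [-0.105,0.105,-0.0075,0,0,0,0]
    - [-0.105,0.105,-0.0025,0,0,0,0]
    - [-0.105,0.105,0,0,0,0,0]
    - [-0.105,0.105,0,0,0,0,0]

```text
clock: 5.9
tool_pos: [0.5629, 0.0416, 0.0671]
tool_rot: [0.0, 1.0, -0.001, -0.001]
wrist_force: [-3.3, 0.6, 10.1]
grip_width: -0.0003
```

Left foot is firm at all four sides. Next is the middle foot, starting at its +x side.

Request:
apply_moves:
  plan:
    - [0,0,-0.02,0,0,0,0]
    - [0.0225,-0.12,-0.02,0,0,0,0]
    - [0.0225,-0.24,-0.02,0,0,0,0]
    - [0.0225,-0.3175,-0.02,0,0,0,0]
    - [0.0225,-0.3175,-0.015,0,0,0,0]
    - [0.0225,-0.3175,-0.0075,0,0,0,0]
    - [0.0225,-0.3175,-0.0025,0,0,0,0]
    - [0.0225,-0.3175,0,0,0,0,0]
    - [0.0225,-0.3175,0,0,0,0,0]

```text
clock: 6.8
tool_pos: [0.5549, -0.0834, 0.0671]
tool_rot: [-0.001, 1.0, -0.0, -0.0]
wrist_force: [-1.4, -1.7, 7.6]
grip_width: 0.0002
```

Firm. Now the −y, −x and +y sides.

Request:
apply_moves:
  plan:
    - [0,0,-0.02,0,0,0,0]
    - [0,-0.105,-0.02,0,0,0,0]
    - [0.105,-0.105,-0.02,0,0,0,0]
    - [0.105,-0.105,-0.015,0,0,0,0]
    - [0.105,-0.105,-0.0075,0,0,0,0]
    - [0.105,-0.105,-0.0025,0,0,0,0]
    - [0.105,-0.105,0,0,0,0,0]
    - [0.105,-0.105,0,0,0,0,0]

```text
clock: 7.6
tool_pos: [0.5146, -0.1253, 0.0671]
tool_rot: [-0.001, 1.0, 0.0, 0.001]
wrist_force: [-1.4, 0.5, 8.8]
grip_width: -0.0002
```

Request:
apply_moves:
  plan:
    - [0,0,-0.02,0,0,0,0]
    - [0.105,0,-0.02,0,0,0,0]
    - [0.105,0.105,-0.02,0,0,0,0]
    - [0.105,0.105,-0.015,0,0,0,0]
    - [0.105,0.105,-0.0075,0,0,0,0]
    - [0.105,0.105,-0.0025,0,0,0,0]
    - [0.105,0.105,0,0,0,0,0]
    - [0.105,0.105,0,0,0,0,0]

```text
clock: 8.4
tool_pos: [0.4716, -0.0852, 0.067]
tool_rot: [0.001, 1.0, -0.0, 0.001]
wrist_force: [-1.7, 1.7, 11.7]
grip_width: 0.0
```

Request:
apply_moves:
  plan:
    - [0,0,-0.02,0,0,0,0]
    - [0,0.105,-0.02,0,0,0,0]
    - [-0.105,0.105,-0.02,0,0,0,0]
    - [-0.105,0.105,-0.015,0,0,0,0]
    - [-0.105,0.105,-0.0075,0,0,0,0]
    - [-0.105,0.105,-0.0025,0,0,0,0]
    - [-0.105,0.105,0,0,0,0,0]
    - [-0.105,0.105,0,0,0,0,0]

```text
clock: 9.2
tool_pos: [0.5118, -0.044, 0.0671]
tool_rot: [0.001, 1.0, -0.001, -0.001]
wrist_force: [-0.8, 0.1, 11.3]
grip_width: 0.0001
```

Middle is firm too, so I expect the right foot to be the loose one.

Request:
apply_moves:
  plan:
    - [0,0,-0.02,0,0,0,0]
    - [-0.115,0,-0.02,0,0,0,0]
    - [-0.115,-0.12,-0.02,0,0,0,0]
    - [-0.1,-0.24,-0.02,0,0,0,0]
    - [-0.084,-0.36,-0.02,0,0,0,0]
    - [-0.084,-0.43,-0.02,0,0,0,0]
    - [-0.084,-0.43,-0.015,0,0,0,0]
    - [-0.084,-0.43,-0.0075,0,0,0,0]
    - [-0.084,-0.43,-0.0025,0,0,0,0]
    - [-0.084,-0.43,0,0,0,0,0]
    - [-0.084,-0.43,0,0,0,0,0]

```text
clock: 10.3
tool_pos: [0.5463, -0.2128, 0.0671]
tool_rot: [-0.001, 1.0, -0.0, -0.001]
wrist_force: [-2.4, -0.3, 8.4]
grip_width: 0.0
```

Request:
apply_moves:
  plan:
    - [0,0,-0.02,0,0,0,0]
    - [0,-0.105,-0.02,0,0,0,0]
    - [0.105,-0.105,-0.02,0,0,0,0]
    - [0.105,-0.105,-0.015,0,0,0,0]
    - [0.105,-0.105,-0.0075,0,0,0,0]
    - [0.105,-0.105,-0.0025,0,0,0,0]
    - [0.105,-0.105,0,0,0,0,0]
    - [0.105,-0.105,0,0,0,0,0]

```text
clock: 11.1
tool_pos: [0.5061, -0.2552, 0.0671]
tool_rot: [-0.001, 1.0, 0.0, 0.001]
wrist_force: [-1.6, 1.8, 8.4]
grip_width: 0.0
```

Request:
apply_moves:
  plan:
    - [0,0,-0.02,0,0,0,0]
    - [0.105,0,-0.02,0,0,0,0]
    - [0.112,0.1,-0.02,0,0,0,0]
    - [0.112,0.1,-0.015,0,0,0,0]
    - [0.112,0.1,-0.0075,0,0,0,0]
    - [0.112,0.1,-0.0025,0,0,0,0]
    - [0.112,0.1,0,0,0,0,0]
    - [0.112,0.1,0,0,0,0,0]

```text
clock: 11.9
tool_pos: [0.4602, -0.2168, 0.0663]
tool_rot: [0.0, 1.0, 0.0, 0.0]
wrist_force: [0.2, 0.4, 3.2]
grip_width: -0.0
```

The right foot's −x side sinks: 0.8 mm down at only 3 N. I'll press further for the tip.

Request:
apply_moves:
  plan:
    - [0,0,0.00125,0,0,0,0]
    - [0,0,0.0025,0,0,0,0]
    - [0,0,0.0025,0,0,0,0]

```text
clock: 12.2
tool_pos: [0.4601, -0.2167, 0.0659]
tool_rot: [0.0, 1.0, -0.0, 0.001]
wrist_force: [-0.5, 2.0, 9.2]
grip_width: -0.0001
```

Request:
apply_moves:
  plan:
    - [0,0,0.00125,0,0,0,0]
    - [0,0,0.0025,0,0,0,0]
    - [0,0,0.0025,0,0,0,0]

```text
clock: 12.5
tool_pos: [0.4601, -0.2168, 0.0657]
tool_rot: [0.0, 1.0, -0.0, 0.001]
wrist_force: [-3.1, 3.5, 17.6]
grip_width: -0.0002
```

It stopped hard after about 1.3 mm, so this side is well off the loose direction. I'll check the +y side.

Request:
apply_moves:
  plan:
    - [0,0,-0.025,0,0,0,0]
    - [0,0.107,-0.025,0,0,0,0]
    - [-0.108,0.107,-0.025,0,0,0,0]
    - [-0.108,0.107,-0.02,0,0,0,0]
    - [-0.108,0.107,-0.0125,0,0,0,0]
    - [-0.108,0.107,-0.0075,0,0,0,0]
    - [-0.108,0.107,-0.005,0,0,0,0]
    - [-0.108,0.107,-0.005,0,0,0,0]

```text
clock: 13.3
tool_pos: [0.5018, -0.1744, 0.0661]
tool_rot: [0.0, 1.0, -0.0, -0.001]
wrist_force: [-1.3, -0.7, 2.2]
grip_width: 0.0002
```

Request:
apply_moves:
  plan:
    - [0,0,0.00125,0,0,0,0]
    - [0,0,0.0025,0,0,0,0]
    - [0,0,0.0025,0,0,0,0]

```text
clock: 13.6
tool_pos: [0.5022, -0.1741, 0.0654]
tool_rot: [0.0, 1.0, -0.0, -0.001]
wrist_force: [-2.5, -0.1, 3.7]
grip_width: 0.0
```

Request:
apply_moves:
  plan:
    - [0,0,0.00125,0,0,0,0]
    - [0,0,0.0025,0,0,0,0]
    - [0,0,0.0025,0,0,0,0]

```text
clock: 13.9
tool_pos: [0.5022, -0.1742, 0.0651]
tool_rot: [0.0, 1.0, -0.001, -0.001]
wrist_force: [-4.6, 0.1, 11.1]
grip_width: -0.0003
```

Request:
apply_moves:
  plan:
    - [0,0,0.00125,0,0,0,0]
    - [0,0,0.0025,0,0,0,0]
    - [0,0,0.0025,0,0,0,0]

```text
clock: 14.2
tool_pos: [0.5022, -0.1742, 0.0649]
tool_rot: [0.0, 1.0, -0.001, -0.0]
wrist_force: [-6.5, -0.4, 20.8]
grip_width: 0.0
```

It gives 2.1 mm at +y and 1.3 mm at −x, so the right foot is bent with about 0.06 rad of tip, and the loose direction is about 32° from +y towards −x. I'll rise, open the jaws and look before grasping.

Request:
apply_moves:
  plan:
    - [0,0,-0.01,0,0,0,0]
    - [0,0,-0.1,0,0,0,0]
    - [0,0,-0.2,0,0,0,0.5]
    - [-0.003,-0.1045,-0.2,0,0,0,1]
    - [-0.003,-0.1045,-0.2,0,0,0,1]
    - [-0.003,-0.1045,-0.2,0,0,0,1]
    - [-0.003,-0.1045,-0.2,0,0,0,1]

```text
clock: 14.9
tool_pos: [0.5043, -0.2148, 0.1429]
tool_rot: [-0.0, 1.0, 0.001, 0.0]
wrist_force: [-0.3, 0.2, -0.2]
grip_width: 0.0719
```

Run:
```python
from plant import bot
from h import *
s=bot.read_state();print(s["tool_pos"],s["tool_rot"],s["grip_width"])
c=bot.read_camera("wrist"); cv2.imwrite("pics/w1.png",c["frame"]); print(c["K"],c["T_tool_cam"])
c=bot.read_camera("top"); cv2.imwrite("pics/t1.png",c["frame"])
```

```text
[ 0.50430942 -0.21476131  0.14291217] [-3.33570416e-04  9.99999771e-01  5.84053920e-04  6.96725515e-05] 0.07186445714039742
[[340.87390183   0.         317.4112963 ]
 [  0.         340.87390183 239.86927664]
 [  0.           0.           1.        ]] [[-1.07916921e-03 -9.66749332e-01 -2.55723608e-01  6.49860790e-02]
 [ 9.99999342e-01 -9.44021688e-04 -6.51235011e-04 -8.71504354e-04]
 [ 3.88172379e-04 -2.55724143e-01  9.66749715e-01 -1.21424962e-01]
 [ 0.00000000e+00  0.00000000e+00  0.00000000e+00  1.00000000e+00]]
```

View pics/w1.png

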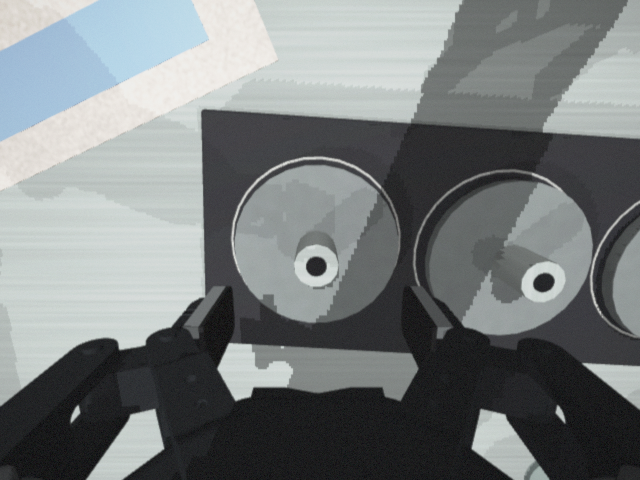

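View pics/t1.png

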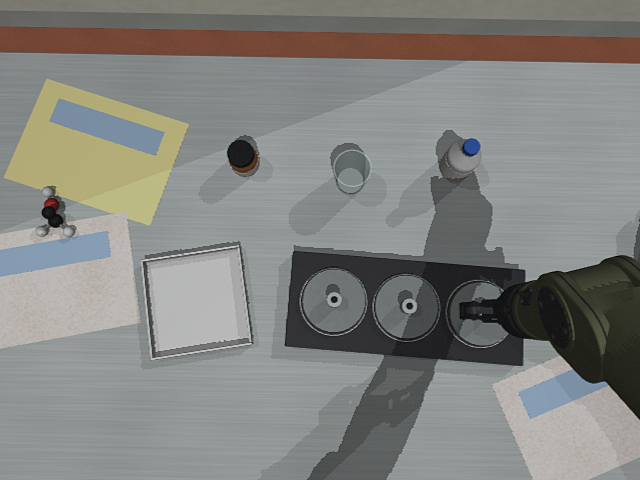

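The wrist view shows the socket top at (316,266), between the open pads. The top view shows the other two feet undisturbed. I'll compute the socket position from the wrist view, and the tray again.

Run:
```python
from plant import bot
from h import *
s=bot.read_state(); c=bot.read_camera("wrist"); T=np.eye(4);T[:3,:3]=R.from_quat(s["tool_rot"]).as_matrix();T[:3,3]=s["tool_pos"]
W=T@c["T_tool_cam"]; g=cv2.cvtColor(c["frame"],cv2.COLOR_BGR2GRAY)
m=(g[240:295,285:350]>215).astype(np.uint8); cs,_=cv2.findContours(m,cv2.RETR_EXTERNAL,cv2.CHAIN_APPROX_NONE)
k=max(cs,key=cv2.contourArea); (u,v),r=cv2.minEnclosingCircle(k); u+=285;v+=240; print(u,v,r)
d=W[:3,:3]@np.linalg.inv(c["K"])@[u,v,1]; o=W[:3,3]; print(o+d*(0.08-o[2])/d[2], s["tool_pos"])
c=bot.read_camera("top");h=cv2.cvtColor(c["frame"],cv2.COLOR_BGR2HSV)
sub=c["frame"][235:370,130:262]; hs=h[235:370,130:262]
m=((hs[...,1]<12)&(hs[...,2]>165)).astype(np.uint8); m=cv2.morphologyEx(m,cv2.MORPH_OPEN,np.ones((5,5)))
cs,_=cv2.findContours(m,cv2.RETR_EXTERNAL,cv2.CHAIN_APPROX_NONE);k=max(cs,key=cv2.contourArea)
r=cv2.minAreaRect(k);b=cv2.boxPoints(r)+[130,235];P=cast(c,b,0.004);print(r,b,P.mean(0),np.linalg.norm(P-np.roll(P,1,0),axis=1))
```

```text
313.5 277.0 16.53037452697754
[ 0.51018645 -0.21751694  0.08      ] [ 0.50429753 -0.21432589  0.14293243]
((66.08378601074219, 66.21137237548828), (86.74066162109375, 93.6935043334961), 81.51105499267578) [[143.34800434 265.23164368]
 [236.01502991 251.40074158]
 [248.81956482 337.19110107]
 [156.15254211 351.02200317]] [0.51804631 0.29311653 0.004     ] [0.15811414 0.17214401 0.15862843 0.16806284]
```

Run:
```python
from plant import bot
from h import *
s=bot.read_state(); c=bot.read_camera("wrist"); T=np.eye(4);T[:3,:3]=R.from_quat(s["tool_rot"]).as_matrix();T[:3,3]=s["tool_pos"]
W=T@c["T_tool_cam"]
for uv in [(316,266)]:
    d=W[:3,:3]@np.linalg.inv(c["K"])@[*uv,1]; o=W[:3,3]; print(o+d*(0.08-o[2])/d[2])
g=cv2.cvtColor(c["frame"],cv2.COLOR_BGR2GRAY); print(g[266,285:350:3])
print(s["tool_pos"],s["grip_width"])
```

```text
[ 0.50354018 -0.21631574  0.08      ]
[163 164 161 206 216 216 214  60  43  42  41  38  42  44 212 218 215 213
 157 160 160 110]
[ 0.50431184 -0.21454341  0.14301984] 0.08590527013695548
```

Request:
apply_moves:
  plan:
    - [0.002,-0.004,0.05,0,0,0,1]
    - [0.002,-0.004,0.1,0,0,0,1]
    - [0.002,-0.004,0.15,0,0,0,1]
    - [0.002,-0.004,0.18,0,0,0,1]
    - [0.002,-0.004,0.18,0,0,0,1]

```text
clock: 15.65
tool_pos: [0.5025, -0.2165, 0.0699]
tool_rot: [-0.0, 1.0, 0.0, -0.001]
wrist_force: [-0.0, -0.4, -0.0]
grip_width: 0.0854
```

Request:
apply_moves:
  plan:
    - [0,0,0,0,0,0,0.5]
    - [0,0,0,0,0,0,0.25]
    - [0,0,0,0,0,0,0.1]
    - [0,0,0,0,0,0,0]
    - [0,0,0,0,0,0,0]
    - [0,0,0,0,0,0,0]
    - [0,0,0,0,0,0,0]
    - [0,0,0,0,0,0,0]

```text
clock: 16.45
tool_pos: [0.5038, -0.2166, 0.0722]
tool_rot: [-0.0, 1.0, 0.0, 0.001]
wrist_force: [-0.3, 1.0, 6.2]
grip_width: 0.0246
```

Socket gripped (24.6 mm opening). I'll lift a little and check.

Request:
apply_moves:
  plan:
    - [0,0,-0.005,0,0,0,0]
    - [0,0,-0.02,0,0,0,0]
    - [0,0,-0.05,0,0,0,0]
    - [0,0,-0.08,0,0,0,0]
    - [0,0,-0.12,0,0,0,0]
    - [0,0,-0.15,0,0,0,0]
    - [0,0,-0.15,0,0,0,0]

```text
clock: 17.15
tool_pos: [0.5046, -0.2176, 0.1334]
tool_rot: [0.0, 1.0, -0.0, 0.002]
wrist_force: [0.5, 0.2, -6.8]
grip_width: 0.0241
```

Run:
```python
from plant import bot
from h import *
s=bot.read_state();print(s["tool_pos"],s["wrist_force"],s["grip_width"])
c=bot.read_camera("scene"); cv2.imwrite("pics/s2.png",cv2.resize(c["frame"][60:300,120:440],None,fx=2.5,fy=2.5))
```

```text
[ 0.50461015 -0.21759462  0.13336857] [ 0.48117417  0.20035891 -6.7763952 ] 0.024060832668818408
```

View pics/s2.png

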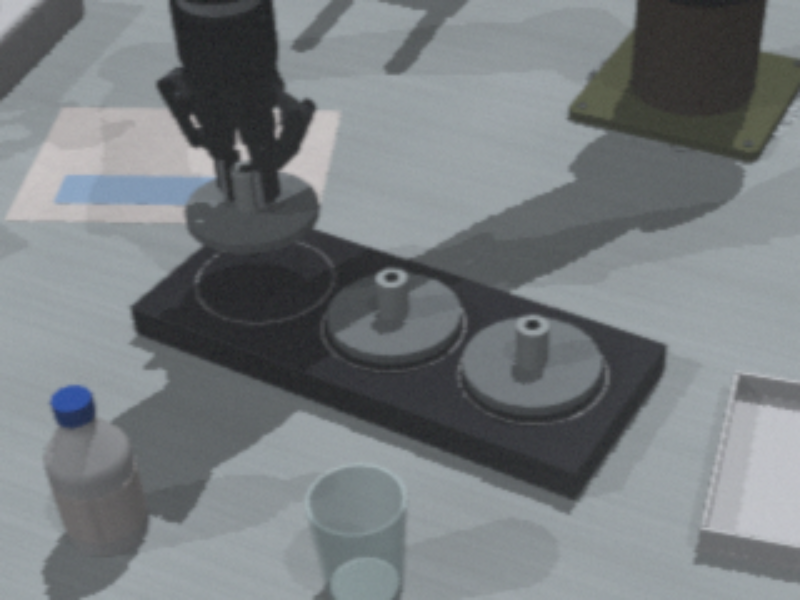

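The foot is held level above its empty circle and the neighbours are undisturbed. I'll raise it and carry it to the tray.

Request:
apply_moves:
  plan:
    - [0,0,-0.05,0,0,0,0]
    - [0,0.02,-0.1,0,0,0,0]
    - [0,0.07,-0.1,0,0,0,0]
    - [-0.005,0.14,-0.1,0,0,0,0]
    - [-0.01,0.21,-0.1,0,0,0,0]
    - [-0.016,0.28,-0.1,0,0,0,0]
    - [-0.016,0.35,-0.1,0,0,0,0]
    - [-0.016,0.42,-0.1,0,0,0,0]
    - [-0.016,0.49,-0.1,0,0,0,0]
    - [-0.016,0.56,-0.1,0,0,0,0]
    - [-0.016,0.6,-0.1,0,0,0,0]
    - [-0.016,0.625,-0.1,0,0,0,0]

```text
clock: 18.4
tool_pos: [0.5093, 0.0348, 0.1709]
tool_rot: [-0.001, 1.0, 0.0, -0.0]
wrist_force: [0.4, 0.0, -5.8]
grip_width: 0.0242
```

Request:
apply_moves:
  plan:
    - [0,0.04,0,0,0,0,0]
    - [-0.01,0.11,0,0,0,0,0]
    - [-0.015,0.18,0,0,0,0,0]
    - [-0.015,0.25,0,0,0,0,0]
    - [-0.015,0.32,0,0,0,0,0]
    - [-0.015,0.39,0,0,0,0,0]
    - [-0.015,0.46,0,0,0,0,0]
    - [-0.015,0.53,0,0,0,0,0]
    - [-0.015,0.6,0,0,0,0,0]
    - [-0.015,0.63,0,0,0,0,0]
    - [-0.015,0.64,0,0,0,0,0]
    - [-0.015,0.64,0,0,0,0,0]

```text
clock: 19.6
tool_pos: [0.5158, 0.2874, 0.1708]
tool_rot: [0.0, 1.0, -0.001, -0.0]
wrist_force: [0.7, 0.1, -5.6]
grip_width: 0.0243
```

Request:
apply_moves:
  plan:
    - [0,0,0.04,0,0,0,0]
    - [0,0,0.1,0,0,0,0]
    - [0,0,0.16,0,0,0,0]
    - [0,0,0.21,0,0,0,0]
    - [0,0,0.25,0,0,0,0]
    - [0,0,0.275,0,0,0,0]
    - [0,0,0.285,0,0,0,0]
    - [0,0,0.285,0,0,0,0]

```text
clock: 20.4
tool_pos: [0.516, 0.2878, 0.0571]
tool_rot: [0.001, 1.0, -0.0, -0.0]
wrist_force: [0.1, -0.2, -5.3]
grip_width: 0.0246
```

Run:
```python
from plant import bot
from h import *
s=bot.read_state();print(s["tool_pos"],s["wrist_force"],s["grip_width"])
c=bot.read_camera("scene"); cv2.imwrite("pics/s3.png",cv2.resize(c["frame"][120:320,300:560],None,fx=2.5,fy=2.5))
c=bot.read_camera("top"); cv2.imwrite("pics/t3.png",cv2.resize(c["frame"][220:380,110:360],None,fx=3,fy=3))
```

```text
[0.51603311 0.28784815 0.05713736] [ 0.13187973 -0.19335013 -5.25211336] 0.024616650554294576
```

View pics/s3.png

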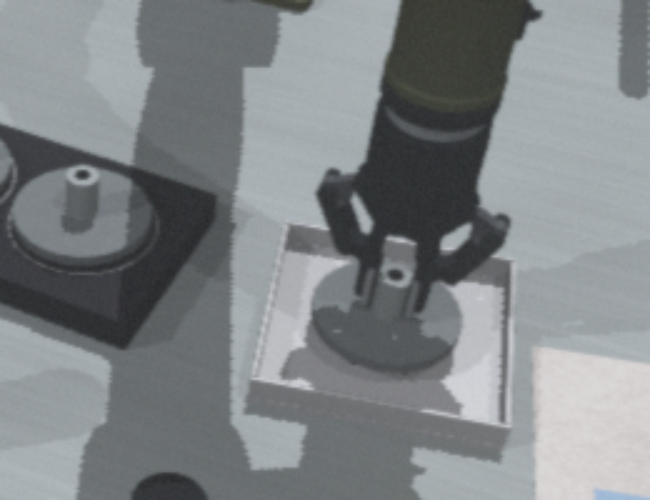

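View pics/t3.png

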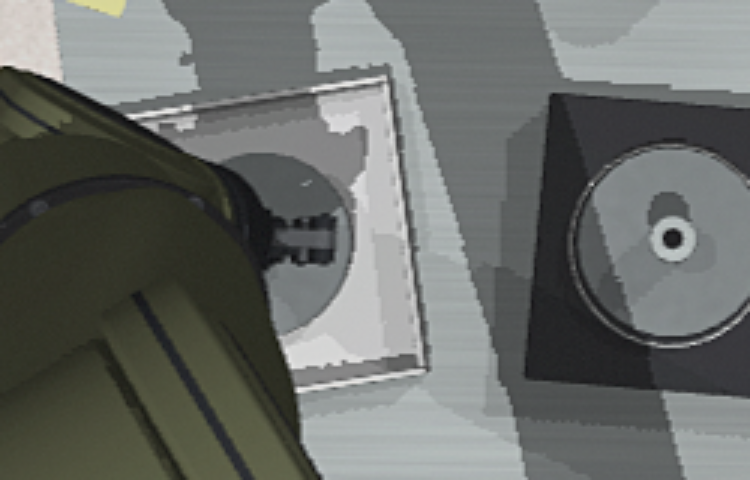

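The foot hangs level and centred inside the tray, with its disc centre around (385,312) in the scene crop. Now I'll lower it onto the floor.

Request:
apply_moves:
  plan:
    - [0,0,0.0075,0,0,0,0]
    - [0,0,0.015,0,0,0,0]
    - [0,0,0.02,0,0,0,0]
    - [0,0,0.0225,0,0,0,0]
    - [0,0,0.0225,0,0,0,0]

```text
clock: 21.0
tool_pos: [0.5157, 0.2888, 0.0481]
tool_rot: [-0.0, 1.0, -0.0, -0.0]
wrist_force: [-0.7, -1.1, -6.2]
grip_width: 0.0244
```

Request:
apply_moves:
  plan:
    - [0,0,0.00125,0,0,0,0]
    - [0,0,0.0025,0,0,0,0]
    - [0,0,0.0025,0,0,0,0]

```text
clock: 21.3
tool_pos: [0.5158, 0.2888, 0.0473]
tool_rot: [0.0, 1.0, 0.0, 0.0]
wrist_force: [-0.2, -0.0, -6.2]
grip_width: 0.0247
```

Request:
apply_moves:
  plan:
    - [0,0,0.00125,0,0,0,0]
    - [0,0,0.0025,0,0,0,0]
    - [0,0,0.0025,0,0,0,0]

```text
clock: 21.6
tool_pos: [0.5158, 0.2888, 0.0464]
tool_rot: [-0.0, 1.0, 0.0, 0.0]
wrist_force: [0.1, -0.6, -5.5]
grip_width: 0.0247
```

Request:
apply_moves:
  plan:
    - [0,0,0.00125,0,0,0,0]
    - [0,0,0.0025,0,0,0,0]
    - [0,0,0.0025,0,0,0,0]

```text
clock: 21.9
tool_pos: [0.5158, 0.2889, 0.0462]
tool_rot: [-0.0, 1.0, -0.0, 0.0]
wrist_force: [-2.6, -1.2, 5.6]
grip_width: 0.0241
```

It is bearing on the floor (force went from −5.5 to +5.6 N). I'll ease off slightly and release.

Request:
apply_moves:
  plan:
    - [0,0,-0.002,0,0,0,0]
    - [0,0,-0.002,0,0,0,0.4]
    - [0,0,-0.002,0,0,0,0.6]
    - [0,0,-0.002,0,0,0,1]
    - [0,0,-0.002,0,0,0,1]
    - [0,0,-0.002,0,0,0,1]
    - [0,0,-0.002,0,0,0,1]
    - [0,0,-0.002,0,0,0,1]
    - [0,0,-0.002,0,0,0,1]

```text
clock: 22.8
tool_pos: [0.5158, 0.2888, 0.0461]
tool_rot: [-0.0, 1.0, 0.0, 0.0]
wrist_force: [0.7, 0.2, -0.4]
grip_width: 0.0858
```

Request:
apply_moves:
  plan:
    - [0,0,-0.03,0,0,0,1]
    - [0,0,-0.1,0,0,0,1]
    - [0,0,-0.2,0,0,0,1]
    - [0,0,-0.3,0,0,0,1]
    - [0,0,-0.4,0,0,0,1]
    - [0,0,-0.5,0,0,0,1]
    - [0,0,-0.5,0,0,0,1]
    - [0,0,-0.5,0,0,0,1]

```text
clock: 23.6
tool_pos: [0.5161, 0.2889, 0.2478]
tool_rot: [0.0, 1.0, 0.001, 0.001]
wrist_force: [0.4, -0.2, -0.3]
grip_width: 0.0855
```

Run:
```python
from plant import bot
from h import *
s=bot.read_state();print(s["tool_pos"],s["wrist_force"],s["grip_width"])
c=bot.read_camera("scene"); cv2.imwrite("pics/s4.png",c["frame"])
T=np.eye(4);T[:3,:3]=R.from_quat(s["tool_rot"]).as_matrix();T[:3,3]=s["tool_pos"]
c=bot.read_camera("wrist"); cv2.imwrite("pics/w4.png",c["frame"]); np.savez("w4.npz",W=T@c["T_tool_cam"],K=c["K"])
```

```text
[0.51608262 0.28888544 0.24775816] [ 0.44384879 -0.23623262 -0.29455049] 0.08545801029312133
```

View pics/s4.png

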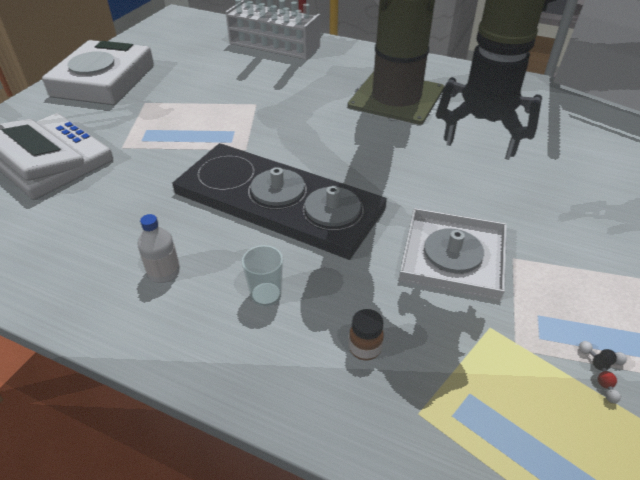

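View pics/w4.png

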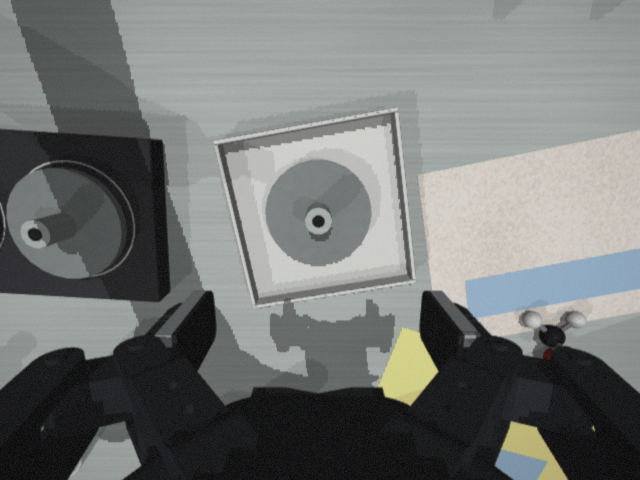

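The foot stands upright and released. Its disc centre is at (318,213) in the wrist view and the tray's centre is at about (314,207), so it is only a few mm off. The other feet at (277,182) and (333,203) in the scene view are unmoved, and the bystanders are untouched. Handing in.

```bash
python3 -c "
from plant import bot
print(bot.job_done()); print(bot.read_state()['clock'])"
```

```text
the job is handed in; nothing more can be done
None
the job is handed in; nothing more can be done
```

I found the bent foot at the right-hand place and set it down upright in the white tray. I handed the job in at about 24 s; no verdict was reported.

- **Finding it:** I pressed each foot on four sides. The left and middle feet did not sink at 8–12 N on any side. The right foot sank about 1.3 mm on its −x side and about 2.1 mm on its +y side before stopping hard, and was firm on +x and −y. That works out to about 0.06 rad of tip, a figure inferred from the sink depths rather than measured directly. The highest pressing force I read was about 21 N.
- **Moving it:** I gripped the foot by its socket and lifted it level, reading about 6–7 N in weight. When I closed the grip, the fingertips rested lightly on the rim at about 6 N. I lowered it until the tray floor took the load, and only then released it.
- **Last checks:** The foot stands upright within a few mm of the tray's centre. The two sound feet and the beaker, bottle and jar look unmoved. The gripper was open and about 0.2 m above the tray, and the wrist force was near zero. My two tray-centre estimates differed by about 6 mm in y, well inside the 45 mm allowed. One automatic attempt to locate the socket from the wrist camera went wrong, so I used the pixel position I read by eye, which agreed with the top camera.

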